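Hang the bail-handled jar on the spring hook

TASK

Swing the jar's wire handle up from lying flat to upright while the jar stays standing where it is, then carry the jar by it to the little stand and press the handle wire gently down past the sprung keepers of the two-pronged hook until it is fully home and both keepers have sprung shut above it. Let go so that the jar hangs still; do not strain the hook or tip the jar over, and leave the claw clip, the spring clip and the elephant alone.

Things in the scene. Friction and masses are not known exactly. Their poses are not given: they have to be found in the camera images.
- jar: empty frosted glass jar, 76 mm outside diameter, 75 mm tall, loose, 0.37 to 0.56 kg with its wire handle (bail). Origin at the centre of its underside, z up. The bail is hinged on two ears on the jar's y axis, 62 mm above the underside; lying flat it points along the jar's -x at that height, with a 51 mm gap between grip sleeve and jar wall
- bail_grip (a point): middle of the bail's crossbar, centre of its wooden grip sleeve (a cylinder 12 mm in diameter, 36 mm long, along the jar's y), which turns freely on the wire. The bail is 6 mm chrome wire; the crossbar runs parallel to the hinge line, 95 mm from it, straight for 38 mm to either side of this point, then bends into two side arms (89 to 93 mm apart) down to the hinge ears
- bail (a joint): angle of the bail about its hinge (rad): 0 lying flat towards the jar's -x, 1.57 upright over the jar, up to 3.0 on the other side. A stiff hinge (about 0.03 N m): it stays where it is left. Swing it in an arc about the hinge: pushing along the bail towards the jar slides or tips the jar, so rather draw a few mm outward
- stand: fixed chrome hook stand with a marble foot. Origin on the table straight below the hook's seat; x points from the prong tips to the post, y from prong to prong, z up. Hidden: the hook's sleeve is clamped at any height, so that the wire's centre, when home, is anywhere from 178 to 206 mm above the table. No reading gives it: find it by feel or by looking
- seat_foot (a point): on the foot's top (150 x 110 mm, 10 mm thick), 10 mm above the stand's origin, below the hook's seat. The two prongs are at y = +28 and -28 mm, 8 mm wide, open upward, 48 mm free between them. A jar comes in along the stand's +x from the prong tips' side: the bail's arms outside the prongs, the crossbar above their lips, the jar below the prongs
- post_top (a point): top of the post (14 mm thick), at x = +85 mm, 178 mm up; the prongs are joined only here, about 31 mm below the seated wire. Each prong's profile, heights from the seated wire's centre: underside -13 mm; back wall face at x = +3.5 mm up to 23 mm, flaring back up to 35 mm; front lip at x = -12 to -19 mm up to 18 mm; the seated wire's centre lies at x = -4 to +0.5 mm
- keeper_left (a joint): angle (rad) of the sprung flap in the prong at y = +28 mm; 0 is shut. Hinged at the front lip 15 mm above the seated wire, it slants down to near the back wall, ending 6 mm above it. Pressed from above it swings down (about 0.3 to 0.6) to let the wire by, then springs shut above it. The wire meets the rigid seat right below
- keeper_right (a joint): the same for the prong at y = -28 mm. The jar's weight alone does not open the keepers: pressing the wire past both takes about 5 to 10 N besides the weight. More than 30 N strains the hook
- claw_clip: tortoiseshell plastic claw clip, 65 x 45 x 50 mm, loose; origin under its centre; to be left alone
- spring_clip: flat chrome spring hair clip, 95 x 16 x 18 mm, loose; origin under its centre; to be left alone
- elephant: white ceramic elephant ring holder, 100 mm long, 40 mm wide, 80 mm tall to the tip of its raised trunk, loose; origin under its belly; to be left alone

How it is judged:
By the outcome, as a careful person would: the job done as asked, in the order asked, and still so for the second after the job is handed in, with the robot touching nothing.
It also fails if it takes over 64 s, if anything falls off the work surface, if the arm or the gripper's body presses on something with over 40 N, if the wrist force passes 120 N, or if a joint passes its speed limit or range.

ROBOT

A 6-joint arm with a two-finger parallel gripper is mounted at the origin on the work surface. World frame = base frame: x ahead of the robot, y to its left, z up, the work surface at z = 0. Lengths are in m, angles in degrees, forces in N, time in s.
With the tool pointing down it reaches from about 0.25 to 0.725 m from the base axis. Payload 9.7 kg.
Tool frame: the origin (TCP) lies between the finger pads; the fingertips stand 17 mm ahead of it and the grasp point (between the pads) lies 2 mm behind it; z points along the fingers, y is the direction in which the jaws open and shut (so a half turn about z gives the same grasp; the last joint's range is limited). The gripper opens to 85 mm and grips with 20 to 120 N. Pads are 22 mm wide; open, the fingers measure 114 mm over their backs; the gripper's body (76 mm by 85 mm) begins 54 mm behind the grasp point. The pads swing forward as they close: fully open they stand 13 mm farther back than shut.
Start: joints at [-65.776, 4.979, 10.078, 95.1, 0, 90], TCP at [0.226, -0.502, 0.248] pointing down, gripper open.
Joint ranges: [-179.16, 179.16], [-48.56, 103.87], [-65.8, 70.77], [-126.05, 130.52], [-82.76, 87.17], [-180, 180]. Speed limits (degrees/s): [127.2, 127.2, 147.25, 180, 180, 180].

INTERFACE

Orientations are given as [roll, pitch, yaw] about the fixed x, y, z axes, in that order (R = Rz(yaw) Ry(pitch) Rx(roll)).
In Python, from workcell import monitor, cams, order gives the robot as it stands. The module is installed in compiled form; this text tells all that it offers.
- The arm moves only by the shell command python3 -m handwheel 'ROWS' [OPENING] [FORCE]. ROWS is JSON, a list of rows, each a list of 6 numbers: the shift along the tool's x, y, z in m, then the turn, a rotation vector about the tool's x, y, z in degrees. In form: [[tx, ty, tz, wx, wy, wz], ...]. A call has exactly 8 rows; each row shifts and turns the commanded pose from where the row before left it, along the tool's axes as they then stand; what a row does not reach is not made up. A row lasts 1/12 s, in which the tool goes at most 41.7 mm and 7.16 degrees, less where a joint would pass 70% of its speed; a pose out of reach is approached as far as the arm can. A call is refused whole if a number of a shift passes 0.0417 or a number of a turn 7.16, either way. A call with a gripper value outside its range is refused whole. OPENING is the opening, from -1 (shut) to 1 (fully open), set as the call begins (- or left out, the last holds). The fingers move at their own pace and stop on an object; FORCE is the grip in N (left out, the last holds). Time passes only in rows, so rows that do not move let the fingers close, or fill a call up. It gives the time, the measured TCP pose, the force and the opening at its end, in the units of the state.
- monitor.get_obs(): the state, without advancing time (a new reading comes with each control period).
- cams.camera(name): name is "scene" or "top" or "wrist"; returns a dict with "img" (420x560x3 uint8, red, green, blue), "depth" (420x560 float32, m along the optical axis (not along the pixel's ray), 0 where there is no reading), "fx", "fy", "cx", "cy" (pixels), "rvec" (rotation vector, rad) and "tvec" (3), from world to camera coordinates, as OpenCV has them; the wrist camera has in their place "tool_from_camera" (4x4, takes a point from camera to tool coordinates, whose origin is the TCP and whose axes are the flange's). Camera axes: x right, y down, z forward; pixel columns grow to the right and rows downward; lengths in m; the calibration is good to about 2 mm. A picture is of the moment at which its call begins: read the wrist's pose just before it.
- order.job_done(): hands the job in, once; it reports no verdict.
The state is a dict: "time": time; "q": joint angles; "qd": joint speeds; "joint_efforts": joint torques, N m; "ee_pos": TCP position; "tcp_rot": TCP orientation; "wrist_force": force on the tool from outside, world axes, zero at the start; "torque": the same for the moment, N m; "opening": finger opening in m.
Only numpy, scipy, OpenCV 4.12 (cv2) and the standard library are available. Lean on these libraries where they do the work, as an engineer would, in place of code of your own. Each camera call takes 0.05 s, during which the arm holds its last target. There are 200 camera calls.

## Working session

There is one attempt and no reset: what is moved stays moved. The work goes in short steps, Python scripts to look and compute and a shell command to move; the robot and the scene stay as the last step left them, time stands still between calls to the robot, and variables do not carry over. Pictures are saved under pics/ and viewed, about 8 in all and at most 12, crops included, and the job is handed in when it is done.

```bash
mkdir -p pics; cat > h.py <<'E'
import numpy as np,cv2
from workcell import monitor,cams,order
from scipy.spatial.transform import Rotation as R
def obs():
    o=monitor.get_obs(); return o
def T():
    o=monitor.get_obs(); M=np.eye(4); M[:3,:3]=R.from_euler('xyz',o['tcp_rot'],degrees=True).as_matrix(); M[:3,3]=o['ee_pos']; return M
def grab(n,fn=None):
    t=T(); c=cams.camera(n)
    if n=='wrist': W=t@np.array(c['tool_from_camera'])
    else:
        W=np.eye(4); r=cv2.Rodrigues(np.array(c['rvec'],float))[0]; W[:3,:3]=r.T; W[:3,3]=-r.T@np.array(c['tvec']).ravel()
    c['W']=W
    if fn: cv2.imwrite('pics/'+fn,c['img'][:,:,::-1]); np.savez('pics/'+fn[:-4]+'.npz',**c)
    return c
def ray(c,u,v):
    d=c['W'][:3,:3]@np.array([(u-c['cx'])/c['fx'],(v-c['cy'])/c['fy'],1]); return c['W'][:3,3],d
def onz(c,u,v,z):
    o,d=ray(c,u,v); return o+d*(z-o[2])/d[2]
def cloud(c):
    v,u=np.mgrid[:420,:560]; d=c['depth']; P=np.stack([(u-c['cx'])/c['fx']*d,(v-c['cy'])/c['fy']*d,d],-1)
    P=P@c['W'][:3,:3].T+c['W'][:3,3]; P[d<=0]=np.nan; return P
E
python3 - <<'E'
from h import *
o=obs(); print({k:np.round(v,3) for k,v in o.items()})
a=grab('scene','scene1.png');b=grab('top','top1.png')
for c in(a,b): print(c['W'].round(3),c['fx'],c['cx'],c['cy'])
cv2.imwrite('pics/both1.png',cv2.resize(np.vstack([a['img'],b['img']])[:,:,::-1],None,fx=.714,fy=.714))
E
```

```text
{'time': np.float64(0.0), 'q': array([-6.5776e+01,  5.0110e+00,  1.0033e+01,  9.5100e+01,  2.0000e-03,
        9.0001e+01]), 'qd': array([-0.026, -0.037, -0.029, -0.051, -0.028, -0.009]), 'joint_efforts': array([-0.0000e+00, -5.2039e+01,  4.6480e+01,  1.6000e-02, -0.0000e+00,
        0.0000e+00]), 'ee_pos': array([ 0.226, -0.501,  0.248]), 'tcp_rot': array([-1.79922e+02, -2.00000e-03,  2.42230e+01]), 'wrist_force': array([0.132, 0.411, 0.408]), 'torque': array([0.017, 0.021, 0.008]), 'opening': np.float64(0.085)}
[[ 0.527  0.623 -0.578  1.157]
 [ 0.85  -0.389  0.356 -0.356]
 [-0.003 -0.679 -0.734  0.857]
 [ 0.     0.     0.     1.   ]] 514.1347985953653 271.8066471630702 210.2057110708656
[[ 0.002 -0.997  0.081  0.508]
 [-1.    -0.004 -0.028 -0.005]
 [ 0.028 -0.081 -0.996  0.835]
 [ 0.     0.     0.     1.   ]] 444.4925421206461 285.1714181656829 203.95065385232226
```

View pics/scene1.png

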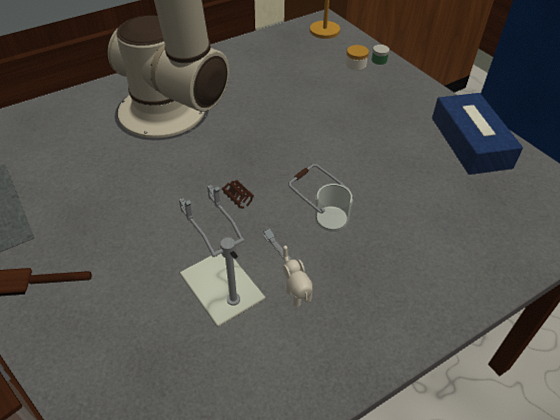

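View pics/top1.png

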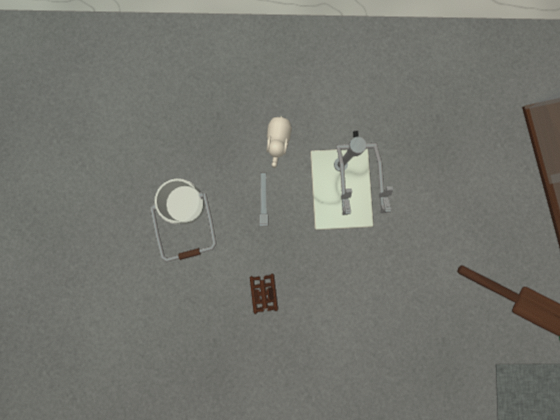

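The pictures show the jar at about (180,200) in top, its grip at (189,254), the stand's foot at about (342,189), the prong ends at (346,203) and (386,201), and the post top at (358,146). The clips and the elephant lie between the jar and the stand.

```bash
python3 - <<'E'
from h import *
b=dict(np.load('pics/top1.npz')); a=dict(np.load('pics/scene1.npz'))
P=cloud(b);Q=cloud(a)
def big(m):
    n,l,s,c=cv2.connectedComponentsWithStats(m.astype(np.uint8)); i=1+np.argmax(s[1:,4]); return l==i
h=cv2.cvtColor(b['img'],cv2.COLOR_RGB2HSV)
box=np.zeros((420,560),bool); box[235:275,165:215]=1
br=big(box&(h[...,1]>110)); v,u=np.nonzero(br)
g=onz(b,u.mean(),v.mean(),.066)
e1=onz(b,*np.array([u[u<u.min()+3].mean(),v[u<u.min()+3].mean()]),.066);e2=onz(b,u[u>u.max()-3].mean(),v[u>u.max()-3].mean(),.066)
print('grip',g,e1,e2,np.linalg.norm(e1-e2),'depth z',np.nanmedian(P[br],0))
# jar rim from depth
m=np.zeros((420,560),bool); m[165:240,140:225]=1
k=m&(P[...,2]>.069)&(P[...,2]<.082)
pts=P[k][:,:2]; (cx,cy),r=cv2.minEnclosingCircle(pts.astype(np.float32)); print('rim',cx,cy,r,len(pts),np.median(pts,0))
# foot
f=(h[...,1]<60)&(h[...,2]>150); f[:, :300]=0; f[:,400:]=0; f[:130]=0;f[240:]=0
f=big(f); c=max(cv2.findContours(f.astype(np.uint8),0,2)[0],key=cv2.contourArea)
rc=cv2.boxPoints(cv2.minAreaRect(c)); W=np.array([onz(b,*p,.01) for p in rc]); print('foot',W.round(4),W.mean(0),[np.linalg.norm(W[i]-W[i-1]) for i in range(4)])
print('post top',onz(b,358,146,.178),P[146,358], 'scene',Q[244,227])
for nm,(v0,v1,u0,u1) in {'pL':(185,220,338,356),'pR':(180,215,376,395)}.items():
    S=P[v0:v1,u0:u1].reshape(-1,3);S=S[S[:,2]>.12]; print(nm,S.shape,S.min(0),S.max(0),np.median(S,0))
for nm,(v0,v1,u0,u1) in {'sR':(195,222,176,195),'sL':(180,207,205,224)}.items():
    S=Q[v0:v1,u0:u1].reshape(-1,3);S=S[S[:,2]>.12]; print(nm,S.shape,S.min(0),S.max(0),np.median(S,0))
w=8
M=np.hstack([cv2.resize(a['img'][180:270,165:265],None,fx=5,fy=5,interpolation=3)[:,:,::-1],cv2.resize(b['img'][130:220,330:400],None,fx=5,fy=5,interpolation=3)[:,:,::-1]][:1]+[cv2.resize(b['img'][130:220,335:395],None,fx=5,fy=5,interpolation=3)[:,:,::-1]])
cv2.imwrite('pics/crop1.png',M);print(M.shape)
E
```

```text
grip [0.4841022  0.13807985 0.066     ] [0.48027013 0.1526576  0.066     ] [0.48763688 0.12309648 0.066     ] 0.030465210149481326 depth z [0.48404431 0.13441343 0.08418388]
rim 0.5531216859817505 0.14116168022155762 0.06614277511835098 555 [0.55799904 0.15107305]
foot [[ 0.6765 -0.0751  0.01  ]
 [ 0.6836 -0.1854  0.01  ]
 [ 0.534  -0.1917  0.01  ]
 [ 0.5277 -0.0829  0.01  ]] [ 0.6054392  -0.13379614  0.01      ] [np.float64(0.14905680080138903), np.float64(0.11057862127910145), np.float64(0.14972524355385966), np.float64(0.10900683193352412)]
post top [ 0.64895156 -0.13309143  0.178     ] [ 0.64774708 -0.13200056  0.18359845] scene [ 0.65227766 -0.13364524  0.18291005]
pL (246, 3) [ 0.54526    -0.1134355   0.19014102] [ 0.58759501 -0.10442507  0.23973173] [ 0.56615874 -0.10741626  0.21640341]
pR (298, 3) [ 0.54832248 -0.16927353  0.1899525 ] [ 0.59541394 -0.15964366  0.23896874] [ 0.57075598 -0.162949    0.21343707]
sR (197, 3) [ 0.54916432 -0.17095729  0.19143483] [ 0.58793855 -0.16024515  0.24030401] [ 0.57538246 -0.16720989  0.21325882]
sL (194, 3) [ 0.5447391  -0.11519777  0.19103259] [ 0.57973555 -0.1044769   0.23921943] [ 0.57183518 -0.11161062  0.21409364]
(450, 800, 3)
```

View pics/crop1.png

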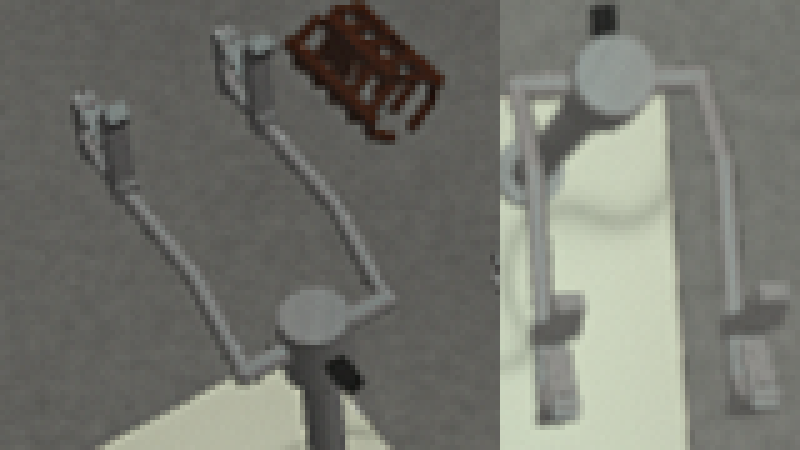

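Prong tops measure z ≈ 0.239 and undersides ≈ 0.190. Post top reads about 5 mm high against its given 178 mm, so the seat should be about 0.199–0.204. I'll work out a straight traverse to above the grip, turning the tool on the way.

```bash
python3 - <<'E'
from h import *
b=dict(np.load('pics/top1.npz'))
print('jar rim ctr',onz(b,179.5,201,.075),'bar ends',onz(b,164,258,.062),onz(b,213,248,.062))
M=T(); A=M[:2,3].copy(); y=24.2; B=np.array([.479,.137]); n=24
dw=(B-A)/n; yy=y
for i in range(n):
    Rm=R.from_euler('xyz',[180,0,yy],degrees=True).as_matrix(); t=Rm.T@np.r_[dw,0]
    print([*t[:2].round(4).tolist(),0,0,0,-3.3],end=',' if i%8<7 else '\n'); yy+=3.3
E
```

```text
jar rim ctr [0.57352988 0.15374067 0.075     ] bar ends [0.47644484 0.18078515 0.062     ] [0.49364558 0.09738313 0.062     ]
[0.0205, -0.0199, 0, 0, 0, -3.3],[0.0216, -0.0187, 0, 0, 0, -3.3],[0.0227, -0.0174, 0, 0, 0, -3.3],[0.0237, -0.0161, 0, 0, 0, -3.3],[0.0245, -0.0147, 0, 0, 0, -3.3],[0.0254, -0.0133, 0, 0, 0, -3.3],[0.0261, -0.0118, 0, 0, 0, -3.3],[0.0267, -0.0103, 0, 0, 0, -3.3]
[0.0273, -0.0087, 0, 0, 0, -3.3],[0.0277, -0.0071, 0, 0, 0, -3.3],[0.0281, -0.0055, 0, 0, 0, -3.3],[0.0284, -0.0039, 0, 0, 0, -3.3],[0.0285, -0.0023, 0, 0, 0, -3.3],[0.0286, -0.0006, 0, 0, 0, -3.3],[0.0286, 0.001, 0, 0, 0, -3.3],[0.0285, 0.0027, 0, 0, 0, -3.3]
[0.0283, 0.0043, 0, 0, 0, -3.3],[0.028, 0.0059, 0, 0, 0, -3.3],[0.0276, 0.0075, 0, 0, 0, -3.3],[0.0271, 0.0091, 0, 0, 0, -3.3],[0.0266, 0.0107, 0, 0, 0, -3.3],[0.0259, 0.0122, 0, 0, 0, -3.3],[0.0252, 0.0136, 0, 0, 0, -3.3],[0.0243, 0.0151, 0, 0, 0, -3.3]
```

```bash
python3 -m handwheel '[[0.0205,-0.02,0,0,0,-3.3],[0.0215,-0.0185,0,0,0,-3.3],[0.0225,-0.0175,0,0,0,-3.3],[0.0235,-0.016,0,0,0,-3.3],[0.0245,-0.0145,0,0,0,-3.3],[0.0255,-0.0135,0,0,0,-3.3],[0.026,-0.012,0,0,0,-3.3],[0.0265,-0.0105,0,0,0,-3.3]]' 0.0 40
python3 -m handwheel '[[0.0275,-0.0085,0,0,0,-3.3],[0.0275,-0.007,0,0,0,-3.3],[0.028,-0.0055,0,0,0,-3.3],[0.0285,-0.004,0,0,0,-3.3],[0.0285,-0.0025,0,0,0,-3.3],[0.0285,-0.0005,0,0,0,-3.3],[0.0285,0.001,0,0,0,-3.3],[0.0285,0.0025,0,0,0,-3.3]]'
python3 -m handwheel '[[0.0285,0.0045,0,0,0,-3],[0.028,0.006,0,0,0,-3],[0.0275,0.0075,0,0,0,-3],[0.027,0.009,0,0,0,-3],[0.0265,0.0105,0,0,0,-3],[0.026,0.012,0,0,0,-3],[0.025,0.0135,0,0,0,-3],[0.0245,0.015,0,0,0,-3]]'
python3 -c "
from h import *
print(np.round(obs()['ee_pos'],4),np.round(obs()['tcp_rot'],2),obs()['opening'],obs()['wrist_force'])
grab('wrist','w1.png')"
```

```text
time: 0.77
ee_pos: [0.3094, -0.2876, 0.248]
tcp_rot: [-180.0, -0.0, 50.8]
wrist_force: [0.4, 0.6, 0.5]
opening: 0.0426
time: 1.43
ee_pos: [0.3937, -0.075, 0.2481]
tcp_rot: [-180.0, 0.0, 77.2]
wrist_force: [0.0, -0.1, -0.0]
opening: 0.0429
time: 2.1
ee_pos: [0.4817, 0.1362, 0.248]
tcp_rot: [-180.0, 0.0, 101.2]
wrist_force: [1.1, -1.1, 0.3]
opening: 0.0424
[0.4817 0.1362 0.248 ] [-179.98    0.    101.18] 0.04243216635327632 [ 1.06416087 -1.06409584  0.26305749]
```

View pics/w1.png

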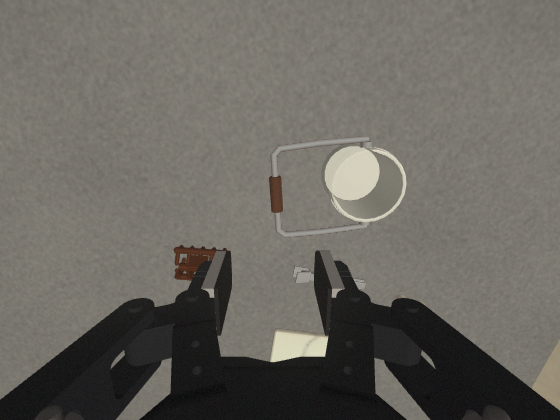

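The wrist view shows the grip sleeve at (276,195), the bar ends at about (273,152) and (281,235), and the jar rim centred near (368,184).

```bash
python3 - <<'E'
from h import *
c=dict(np.load('pics/w1.npz')); h=cv2.cvtColor(c['img'],cv2.COLOR_RGB2HSV)
m=(h[...,1]>100); m[:160]=0;m[225:]=0;m[:,:255]=0;m[:,300:]=0
v,u=np.nonzero(m); g=onz(c,u.mean(),v.mean(),.064); vx,vy,_,_=cv2.fitLine(np.c_[u,v].astype(np.float32),2,0,.01,.01).ravel()
p=np.array([u.mean(),v.mean()]);a=onz(c,*(p-20*np.array([vx,vy])),.064);b=onz(c,*(p+20*np.array([vx,vy])),.064)
d=b-a;print(len(u),p,'grip',g,'perp yaw',np.degrees(np.arctan2(-d[0],d[1]))%180,np.ptp(v))
P=cloud(c);print('depth',np.nanmedian(P[m],0), 'table',np.nanmedian(P[20:100,100:400].reshape(-1,3),0))
for q in[(273,152),(281,235)]:print(onz(c,*q,.062))
print('rim',onz(c,368,184,.075),'hinges',onz(c,368,139,.062),onz(c,366,226,.062))
M=T();print('tool delta grip',M[:3,:3].T@(np.r_[g[:2],.062]-M[:3,3]))
E
```

```text
386 [275.73316062 194.02590674] grip [0.48595951 0.12956544 0.064     ] perp yaw 14.600967436266444 36
depth [0.48463463 0.13525007 0.08435776] table [4.30644756e-01 2.59319822e-01 2.11137102e-04]
[0.47465499 0.17177675 0.062     ]
[0.50103416 0.08425103 0.062     ]
rim [0.57406717 0.16066016 0.075     ] hinges [0.56552208 0.20294561 0.062     ] [0.59009296 0.11271847 0.062     ]
tool delta grip [-0.01060655  0.00080101  0.18501421]
```

```bash
python3 - <<'E'
from h import *
c=dict(np.load('pics/w1.npz'));P=cloud(c)
S=P[125:240,265:415].reshape(-1,3);S=S[S[:,2]>.01]
print(np.histogram(S[:,2],bins=np.arange(.0,.13,.005)))
for n,q in dict(bar1=(275,165),bar2=(279,225),arm1=(320,143),arm1b=(350,140),arm2=(320,232),arm2b=(350,228),rimr=(405,183),rimt=(368,147),rimb=(368,220)).items():
  W=P[q[1]-4:q[1]+5,q[0]-4:q[0]+5].reshape(-1,3);W=W[W[:,2]>.04]; print(n,len(W),np.median(W,0).round(4) if len(W) else '')
k=np.zeros((420,560),bool);k[125:240,265:415]=1;k&=(P[...,2]>.085)&(P[...,2]<.105);Z=P[k];print(len(Z),np.median(Z,0),Z.min(0),Z.max(0))
print('floor',P[172,350],P[160,345])
E
```

```text
(array([   0,    0,   34,   63,   51,   47,   58,   62,   56,   58,   21,
         33,  145, 3841,  907,  836,  668,  102,    0,    0,    0,    0,
          0,    0,    0]), array([0.   , 0.005, 0.01 , 0.015, 0.02 , 0.025, 0.03 , 0.035, 0.04 ,
       0.045, 0.05 , 0.055, 0.06 , 0.065, 0.07 , 0.075, 0.08 , 0.085,
       0.09 , 0.095, 0.1  , 0.105, 0.11 , 0.115, 0.12 , 0.125]))
bar1 57 [0.4771 0.1621 0.0815]
bar2 53 [0.4932 0.1026 0.0818]
arm1 56 [0.5171 0.191  0.0737]
arm1b 56 [0.5463 0.1989 0.068 ]
arm2 52 [0.5392 0.1014 0.0736]
arm2b 51 [0.5711 0.1101 0.0673]
rimr 45 [0.6082 0.1686 0.075 ]
rimt 78 [0.565  0.1954 0.068 ]
rimb 69 [0.5857 0.1244 0.0731]
102 [0.48505009 0.13428215 0.08544285] [0.47791823 0.11711214 0.08500198] [0.49148619 0.15018719 0.08694034]
floor [0.55531814 0.16783572 0.06722242] [0.5449702  0.17951879 0.07529814]
```

Depth and the two-view mismatch agree: the rim is at 0.075, but the bail is tilted up about 10°, with the grip centre at (0.485, 0.135, 0.0785). The jar's yaw is about 14.7° and its centre about (0.576, 0.158). Next I descend and grasp.

```bash
python3 -m handwheel '[[-0.002,0.003,0.02,0,0,-3.5],[0,0,0.025,0,0,0],[0,0,0.025,0,0,0],[0,0,0.025,0,0,0],[0,0,0.025,0,0,0],[0,0,0.025,0,0,0],[0,0,0.0165,0,0,0],[0,0,0.01,0,0,0]]'
python3 -m handwheel '[[0,0,0,0,0,0],[0,0,0,0,0,0],[0,0,0,0,0,0],[0,0,0,0,0,0],[0,0,0,0,0,0],[0,0,0,0,0,0],[0,0,0,0,0,0],[0,0,0,0,0,0]]' -1 40
python3 -c "
from h import *
print(np.round(obs()['ee_pos'],4),np.round(obs()['tcp_rot'],2),obs()['opening'],obs()['wrist_force'])
a=grab('scene','s2.png');b=grab('wrist','w2.png')
cv2.imwrite('pics/m2.png',np.hstack([cv2.resize(a['img'][100:250,220:400],(480,400)),b['img'][:400,100:420]])[:,:,::-1])"
```

```text
time: 2.82
ee_pos: [0.4836, 0.133, 0.0742]
tcp_rot: [-179.8, 0.0, 104.5]
wrist_force: [0.0, 0.5, -0.3]
opening: 0.0428
time: 3.48
ee_pos: [0.4852, 0.1335, 0.0771]
tcp_rot: [179.9, -0.0, 104.5]
wrist_force: [1.5, -0.1, 0.2]
opening: 0.0105
[0.4852 0.1335 0.0771] [179.94  -0.   104.53] 0.010492045893421929 [ 1.52049468 -0.06567253  0.16841978]
```

View pics/m2.png

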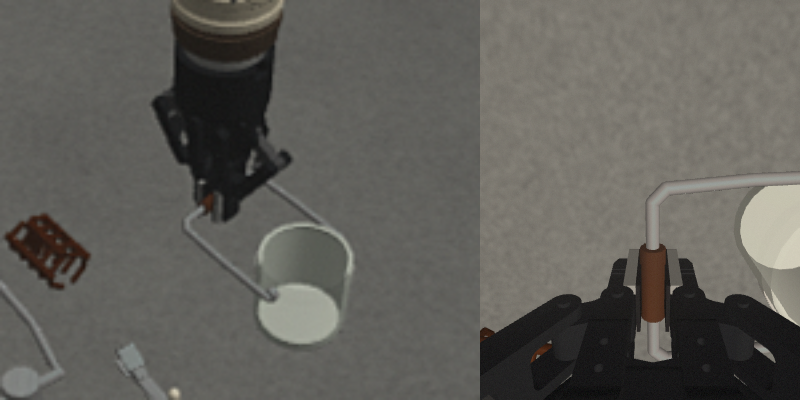

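Sleeve is gripped (opening 10.5 mm). Now the first half of the arc about the hinge: radius 95 mm, 10° to 50°, tool upright while the sleeve turns on the wire.

```bash
python3 -m handwheel '[[0,0.0018,-0.0081,0,0,0],[0,0.0025,-0.0079,0,0,0],[0,0.0032,-0.0076,0,0,0],[0,0.0039,-0.0073,0,0,0],[0,0,0,0,0,0],[0,0,0,0,0,0],[0,0,0,0,0,0],[0,0,0,0,0,0]]'
python3 - <<'E'
from h import *
o=obs();print(np.round(o['ee_pos'],4),o['wrist_force'],o['torque'])
E
```

```text
time: 4.25
ee_pos: [0.4954, 0.1361, 0.1073]
tcp_rot: [-179.9, 0.0, 104.5]
wrist_force: [-4.2, -1.4, 1.6]
opening: 0.0104
[0.4954 0.1361 0.1073] [-4.18964178 -1.36194934  1.60776588] [-1.85653540e-01  8.06375214e-01 -7.00589594e-04]
```

```bash
python3 -m handwheel '[[0,-0.0013,-0.0008,0,0,0],[0,-0.0013,-0.0007,0,0,0],[0,0,0,0,0,0],[0,0,0,0,0,0],[0,0,0,0,0,0],[0,0,0,0,0,0],[0,0,0,0,0,0],[0,0,0,0,0,0]]'
python3 - <<'E'
from h import *
o=obs();print(np.round(o['ee_pos'],4),o['wrist_force'],o['torque'])
c=grab('wrist','w3.png');b=grab('top','t3.png')
P=cloud(c)
def bars(P): return
# jar rim from top view: points at rim height
for n,d,f in(('before',dict(np.load('pics/top1.npz')),0),('now',b,0)):
  Q=cloud(d);k=(Q[...,2]>.07)&(Q[...,2]<.079)&(Q[...,0]>.58)&(Q[...,0]<.65)&(Q[...,1]>.09)&(Q[...,1]<.22)
  print(n,k.sum(),Q[k][:,:2].mean(0),Q[k][:,0].max(), Q[k][:,1].min(),Q[k][:,1].max())
d=cv2.absdiff(b['img'],dict(np.load('pics/top1.npz'))['img']).max(2)
cv2.imwrite('pics/m3.png',np.hstack([cv2.resize(b['img'][150:290,120:260],(400,400)),cv2.resize(cv2.imread('pics/top1.png')[150:290,120:260,::-1],(400,400))])[:,:,::-1])
E
```

```text
time: 4.92
ee_pos: [0.4934, 0.1356, 0.1092]
tcp_rot: [180.0, -0.0, 104.5]
wrist_force: [2.0, 0.2, -1.8]
opening: 0.0103
[0.4934 0.1356 0.1092] [ 1.96128095  0.20397419 -1.8437427 ] [ 0.06351179 -0.32085432 -0.02268534]
before 161 [0.5995078  0.15949658] 0.6132798306356079 0.11652135951210632 0.1962030372141829
now 151 [0.59801793 0.15787946] 0.6097549804991841 0.12114219424351717 0.19410406273161823
```

View pics/m3.png

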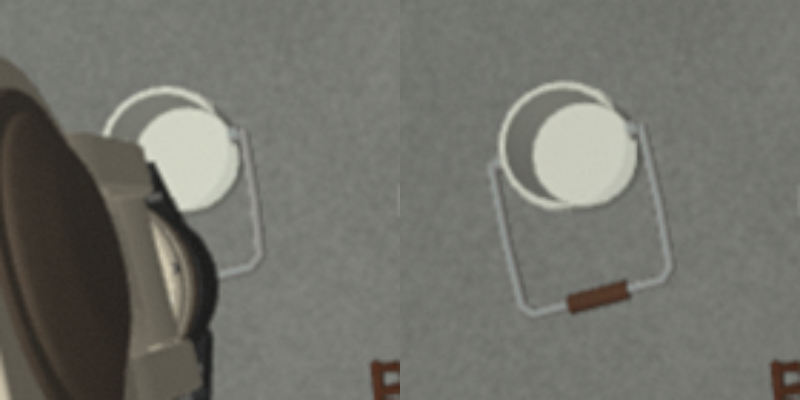

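The jar rim has shifted about 3 mm towards the robot since the start, so the draw is slightly too strong (2.7 N). I ease it by about 1 mm and continue.

```bash
python3 -m handwheel '[[0,0.0053,-0.0064,0,0,0],[0,0.0051,-0.0065,0,0,0],[0,0.0057,-0.006,0,0,0],[0,0.0062,-0.0055,0,0,0],[0,0,0,0,0,0],[0,0,0,0,0,0],[0,0,0,0,0,0],[0,0,0,0,0,0]]'
python3 - <<'E'
from h import *
o=obs();print(np.round(o['ee_pos'],4),o['wrist_force'],o['torque'])
E
```

```text
time: 5.68
ee_pos: [0.5153, 0.1413, 0.1349]
tcp_rot: [180.0, -0.0, 104.5]
wrist_force: [-5.4, -2.3, 7.7]
opening: 0.0104
[0.5153 0.1413 0.1349] [-5.36669836 -2.26908381  7.65766334] [-0.25494887  1.16646111  0.03811026]
```

```bash
python3 -m handwheel '[[0,-0.001,-0.0013,0,0,0],[0,0,0,0,0,0],[0,0,0,0,0,0],[0,0,0,0,0,0],[0,0,0,0,0,0],[0,0,0,0,0,0],[0,0,0,0,0,0],[0,0,0,0,0,0]]'
python3 - <<'E'
from h import *
o=obs();print(np.round(o['ee_pos'],4),o['wrist_force'],o['torque'])
b=grab('top','t4.png')
Q=cloud(b);k=(Q[...,2]>.07)&(Q[...,2]<.079)&(Q[...,0]>.59)&(Q[...,0]<.65)&(Q[...,1]>.12)&(Q[...,1]<.20)
print(k.sum(),Q[k][:,0].max(),Q[k].mean(0))
i=b['img'];print([ (u,[int(v) for v in np.nonzero(i[160:200,u].sum(1)>330)[0]+160][:4]) for u in range(170,200,5)])
i=np.load('pics/t3.npz')['img'];print([ (u,[int(v) for v in np.nonzero(i[160:200,u].sum(1)>330)[0]+160][:4]) for u in range(170,200,5)])
i=np.load('pics/top1.npz')['img'];print([ (u,[int(v) for v in np.nonzero(i[160:200,u].sum(1)>330)[0]+160][:4]) for u in range(170,200,5)])
E
```

```text
time: 6.35
ee_pos: [0.5139, 0.1409, 0.1349]
tcp_rot: [-180.0, -0.0, 104.5]
wrist_force: [-2.8, -0.9, 3.3]
opening: 0.0104
[0.5139 0.1409 0.1349] [-2.79369734 -0.86278529  3.32541246] [-0.05657208  0.45281772  0.06214319]
105 0.6081446441762562 [0.60181546 0.15543855 0.07421709]
[(170, [160, 161, 162, 163]), (175, [160, 161, 162, 163]), (180, [160, 161, 162, 163]), (185, [160, 161, 162, 163]), (190, [160, 161, 162, 163]), (195, [160, 161, 162, 163])]
[(170, [160, 161, 162, 163]), (175, [160, 161, 162, 163]), (180, [160, 161, 162, 163]), (185, [160, 161, 162, 163]), (190, [160, 161, 162, 163]), (195, [160, 161, 162, 163])]
[(170, [160, 161, 162, 163]), (175, [160, 161, 162, 163]), (180, [160, 161, 162, 163]), (185, [160, 161, 162, 163]), (190, [160, 161, 162, 163]), (195, [160, 161, 162, 163])]
```

Fitting a 95 mm circle through the zero-force points puts the hinge (in TCP terms) at z ≈ 0.0665 and s ≈ 94.5 mm. The present angle is then about 46°. I continue on that circle.

```bash
python3 -m handwheel '[[0,0.0058,-0.007,0,0,0],[0,0.0073,-0.0052,0,0,0],[0,0.0078,-0.0045,0,0,0],[0,0.0082,-0.0037,0,0,0],[0,0,0,0,0,0],[0,0,0,0,0,0],[0,0,0,0,0,0],[0,0,0,0,0,0]]'
python3 - <<'E'
from h import *
o=obs();print(np.round(o['ee_pos'],4),o['wrist_force'],o['torque'])
E
```

```text
time: 7.07
ee_pos: [0.5417, 0.1481, 0.155]
tcp_rot: [-180.0, 0.0, 104.5]
wrist_force: [-0.1, -0.4, -1.4]
opening: 0.0106
[0.5417 0.1481 0.155 ] [-0.13630183 -0.39128873 -1.43617403] [-0.09444683 -0.13399223 -0.02486898]
```

```bash
python3 -m handwheel '[[0,0.0085,-0.0027,0,0,0],[0,0.0087,-0.0019,0,0,0],[0,0.009,-0.0011,0,0,0],[0,0.0095,-0.0004,0,0,0],[0,0,0,0,0,0],[0,0,0,0,0,0],[0,0,0,0,0,0],[0,0,0,0,0,0]]'
python3 - <<'E'
from h import *
o=obs();print(np.round(o['ee_pos'],4),o['wrist_force'],o['torque'])
a=grab('scene','s5.png');b=grab('top','t5.png')
cv2.imwrite('pics/m5.png',np.hstack([cv2.resize(a['img'][100:250,250:400],(400,400)),cv2.resize(b['img'][150:290,120:260],(400,400))])[:,:,::-1])
E
```

```text
time: 7.73
ee_pos: [0.576, 0.157, 0.161]
tcp_rot: [-179.9, 0.0, 104.5]
wrist_force: [-0.3, -0.0, -4.3]
opening: 0.0108
[0.576 0.157 0.161] [-0.2762067  -0.02673498 -4.34891757] [-0.01001746 -0.01739021  0.01750282]
```

View pics/m5.png

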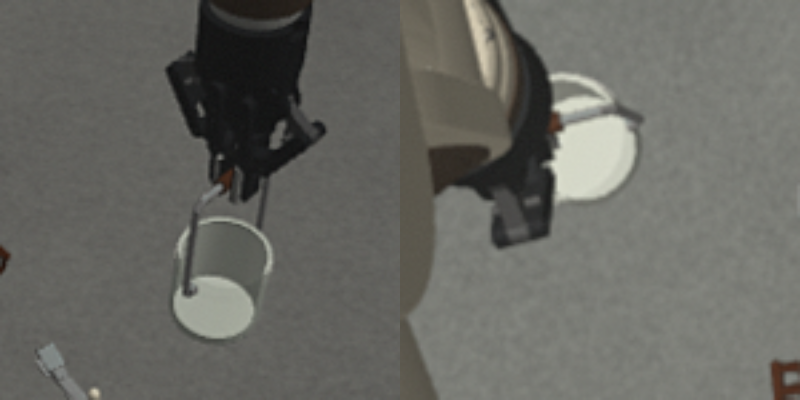

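The bail is upright and carries about 4.3 N. I lift straight up, turning to stand yaw (tool yaw ≈ 93°), then carry it to a point in front of the prong tips.

```bash
python3 -m handwheel '[[0,0,-0.006,0,0,1.4],[0,0,-0.012,0,0,1.4],[0,0,-0.018,0,0,1.4],[0,0,-0.022,0,0,1.5],[0,0,-0.022,0,0,1.5],[0,0,-0.02,0,0,1.5],[0,0,-0.015,0,0,1.4],[0,0,-0.009,0,0,1.4]]' - 50
python3 -m handwheel '[[-0.0035,-0.0015,0,0,0,0],[-0.007,-0.003,0,0,0,0],[-0.0105,-0.0045,0,0,0,0],[-0.014,-0.006,0,0,0,0],[-0.014,-0.006,0,0,0,0],[-0.014,-0.006,0,0,0,0],[-0.014,-0.006,0,0,0,0],[-0.014,-0.006,0,0,0,0]]'
python3 -m handwheel '[[-0.014,-0.006,0,0,0,0],[-0.014,-0.006,0,0,0,0],[-0.014,-0.006,0,0,0,0],[-0.014,-0.006,0,0,0,0],[-0.014,-0.006,0,0,0,0],[-0.014,-0.006,0,0,0,0],[-0.014,-0.006,0,0,0,0],[-0.014,-0.006,0,0,0,0]]'
python3 -m handwheel '[[-0.014,-0.005,0,0,0,0],[-0.014,-0.005,0,0,0,0],[-0.014,-0.005,0,0,0,0],[-0.014,-0.005,0,0,0,0],[-0.014,-0.005,0,0,0,0],[-0.0105,-0.004,0,0,0,0],[-0.007,-0.003,0,0,0,0],[-0.0035,-0.001,0,0,0,0]]'
python3 - <<'E'
from h import *
o=obs();print(np.round(o['ee_pos'],4),np.round(o['tcp_rot'],2),o['wrist_force'],o['torque'])
a=grab('scene','s6.png');b=grab('wrist','w6.png');c=grab('top','t6.png')
cv2.imwrite('pics/m6.png',np.vstack([np.hstack([a['img'][120:360,140:420],b['img'][60:300,140:420]]),np.hstack([c['img'][90:330,220:500],c['img'][90:330,220:500]])])[:,:,::-1])
E
```

```text
time: 8.5
ee_pos: [0.5769, 0.1572, 0.2889]
tcp_rot: [179.8, -0.0, 92.9]
wrist_force: [0.7, 0.3, -4.1]
opening: 0.0103
time: 9.17
ee_pos: [0.5416, 0.0624, 0.2854]
tcp_rot: [-180.0, 0.0, 93.0]
wrist_force: [0.2, 0.1, -4.0]
opening: 0.0103
time: 9.83
ee_pos: [0.4995, -0.0517, 0.2855]
tcp_rot: [180.0, 0.0, 93.0]
wrist_force: [-0.9, -0.1, -3.6]
opening: 0.0103
time: 10.5
ee_pos: [0.4716, -0.1439, 0.2855]
tcp_rot: [180.0, 0.0, 93.0]
wrist_force: [-0.9, -0.8, -5.7]
opening: 0.0102
[ 0.4716 -0.1439  0.2855] [1.800e+02 1.000e-02 9.295e+01] [-0.86719168 -0.79694525 -5.65491959] [-0.07223583  0.14324231 -0.00426318]
```

View pics/m6.png

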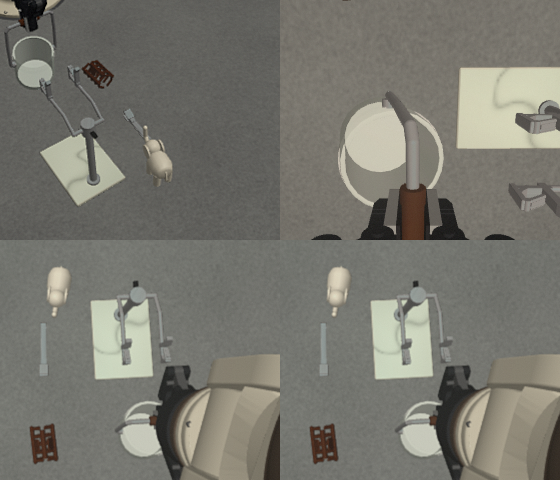

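In the wrist view the prong tips are at full-frame (395,182) and (390,257), and the bar's far bend is near (270,165). I now measure the lateral offset of bar and prongs in this same view with depth.

```bash
python3 - <<'E'
from h import *
for f in('w6','s6','t6'):
    c=dict(np.load(f'pics/{f}.npz'));P=cloud(c)
    Z=P.reshape(-1,3)
    k=(Z[:,2]>.196)&(Z[:,2]<.25)&(Z[:,0]>.53)&(Z[:,0]<.61)&(Z[:,1]>-.19)&(Z[:,1]<-.08)
    S=Z[k]
    for n,q in(('L',S[S[:,1]>-.136]),('R',S[S[:,1]<-.136])):
        if len(q)>10: print(f,n,len(q),'min',np.percentile(q,2,0).round(4),'max',np.percentile(q,98,0).round(4),'ztop',q[:,2].max().round(4), 'front y',np.median(q[q[:,0]<q[:,0].min()+.012],0).round(4))
    if f!='t6':
        k=(Z[:,2]>.262)&(Z[:,2]<.30)&(Z[:,0]>.44)&(Z[:,0]<.50)&(Z[:,1]>-.20)&(Z[:,1]<-.08)
        B=Z[k]; 
        for y0 in np.arange(-.2,-.08,.01):
            q=B[(B[:,1]>=y0)&(B[:,1]<y0+.01)]
            if len(q): print('   bar',round(y0,2),len(q),np.median(q,0).round(4),q.max(0).round(4))
c=dict(np.load('pics/w6.npz'));P=cloud(c)
# rim of jar
Z=P.reshape(-1,3);k=(Z[:,2]>.10)&(Z[:,2]<.215)&(Z[:,0]<.53)&(Z[:,1]<.0)&(Z[:,1]>-.25)&(Z[:,0]>.40);S=Z[k];print('jar',len(S),S.min(0),S.max(0))
E
```

```text
w6 L 1491 min [ 0.5447 -0.1136  0.1962] max [ 0.6046 -0.105   0.2386] ztop 0.2403 front y [ 0.5473 -0.1091  0.2175]
w6 R 1528 min [ 0.5478 -0.1694  0.1962] max [ 0.604  -0.1608  0.2386] ztop 0.2403 front y [ 0.5511 -0.164   0.2151]
   bar -0.2 1 [ 0.4724 -0.1902  0.283 ] [ 0.4724 -0.1902  0.283 ]
   bar -0.19 184 [ 0.4698 -0.1861  0.2767] [ 0.476  -0.18    0.2905]
   bar -0.18 205 [ 0.4729 -0.1747  0.2894] [ 0.4759 -0.17    0.2909]
   bar -0.17 174 [ 0.4723 -0.1657  0.2897] [ 0.4772 -0.16    0.293 ]
   bar -0.16 431 [ 0.4719 -0.1545  0.2919] [ 0.4771 -0.15    0.2975]
   bar -0.15 471 [ 0.4713 -0.1448  0.292 ] [ 0.4767 -0.1401  0.2958]
   bar -0.14 1999 [ 0.4708 -0.1344  0.291 ] [ 0.4897 -0.13    0.3   ]
   bar -0.13 519 [ 0.4703 -0.1258  0.2898] [ 0.4761 -0.1201  0.2933]
   bar -0.12 306 [ 0.4698 -0.1151  0.2889] [ 0.4729 -0.11    0.2908]
   bar -0.11 351 [ 0.469  -0.1045  0.2882] [ 0.4723 -0.1     0.2909]
   bar -0.1 276 [ 0.4664 -0.0973  0.2801] [ 0.471  -0.0952  0.2868]
s6 L 198 min [ 0.5478 -0.1146  0.1963] max [ 0.6055 -0.1056  0.2387] ztop 0.2399 front y [ 0.5516 -0.1127  0.215
[... 479 characters left out ...]
895 -0.1453  0.2869] [ 0.4926 -0.14    0.2986]
   bar -0.14 36 [ 0.4889 -0.138   0.2881] [ 0.4919 -0.1326  0.2999]
   bar -0.13 10 [ 0.4755 -0.1265  0.2866] [ 0.4776 -0.1204  0.2889]
   bar -0.12 13 [ 0.4723 -0.1135  0.2881] [ 0.4751 -0.1102  0.2898]
   bar -0.11 28 [ 0.4701 -0.1026  0.2851] [ 0.4742 -0.1002  0.2906]
   bar -0.1 19 [ 0.4701 -0.0984  0.2743] [ 0.4724 -0.0965  0.2848]
t6 L 235 min [ 0.5456 -0.1129  0.1961] max [ 0.6025 -0.1044  0.2382] ztop 0.2399 front y [ 0.5509 -0.1081  0.2182]
t6 R 252 min [ 0.5487 -0.1687  0.1963] max [ 0.5934 -0.1602  0.2379] ztop 0.2388 front y [ 0.5539 -0.1633  0.2169]
jar 7251 [ 0.4063307  -0.17846272  0.1375656 ] [ 0.49413688 -0.09519129  0.21497799]
```

Bar and prongs share the yaw (3.2°), and the lateral centres agree to under 1 mm along the approach. Prong tops at z ≈ 0.2395 put the seated wire at about 0.204. The wire rides at TCP z + 1 mm. I lower to TCP 0.2345 and go in by 91 mm.

```bash
python3 -m handwheel '[[0,0,0.003,0,0,0],[0,0,0.006,0,0,0],[0,0,0.008,0,0,0],[0,0,0.009,0,0,0],[0,0,0.009,0,0,0],[0,0,0.008,0,0,0],[0,0,0.005,0,0,0],[0,0,0.003,0,0,0]]'
python3 -m handwheel '[[0,0.002,0,0,0,0],[0,0.004,0,0,0,0],[0,0.006,0,0,0,0],[0,0.007,0,0,0,0],[0,0.007,0,0,0,0],[0,0.007,0,0,0,0],[0,0.007,0,0,0,0],[0,0.007,0,0,0,0]]'
python3 -m handwheel '[[0,0.007,0,0,0,0],[0,0.007,0,0,0,0],[0,0.007,0,0,0,0],[0,0.007,0,0,0,0],[0,0.006,0,0,0,0],[0,0.005,0,0,0,0],[0,0.003,0,0,0,0],[0,0.002,0,0,0,0]]'
python3 - <<'E'
from h import *
o=obs();print(np.round(o['ee_pos'],4),np.round(o['tcp_rot'],2),o['wrist_force'],o['torque'])
a=grab('scene','s7.png');b=grab('wrist','w7.png');P=cloud(b);Z=P.reshape(-1,3);print(P.shape)
k=(Z[:,2]>.2)&(Z[:,2]<.27)&(Z[:,0]>.53)&(Z[:,0]<.6)
for y0 in np.arange(-.19,-.08,.01):
    q=Z[k&(Z[:,1]>=y0)&(Z[:,1]<y0+.01)]
    if len(q):print(round(y0,2),len(q),np.median(q,0).round(4),q.max(0).round(4))
cv2.imwrite('pics/m7.png',np.hstack([cv2.resize(a['img'][150:270,150:270],(400,400)),cv2.resize(b['img'][80:330,160:410],(400,400))])[:,:,::-1])
E
```

```text
time: 11.32
ee_pos: [0.4719, -0.1426, 0.2332]
tcp_rot: [-179.9, -0.0, 93.0]
wrist_force: [-0.2, -0.3, -4.5]
opening: 0.0103
time: 11.98
ee_pos: [0.5202, -0.1402, 0.2342]
tcp_rot: [-180.0, -0.0, 93.0]
wrist_force: [-0.5, 0.0, -4.5]
opening: 0.0101
time: 12.65
ee_pos: [0.5637, -0.1379, 0.2343]
tcp_rot: [180.0, -0.0, 93.0]
wrist_force: [0.6, 0.3, -5.2]
opening: 0.0101
[ 0.5637 -0.1379  0.2343] [180.    -0.    93.03] [ 0.62976671  0.28685235 -5.20965381] [ 0.01644846 -0.05522599 -0.00530172]
(420, 560, 3)
-0.19 54 [ 0.5694 -0.1808  0.2178] [ 0.5707 -0.18    0.2352]
-0.18 144 [ 0.5654 -0.1739  0.2378] [ 0.5693 -0.1701  0.2394]
-0.17 236 [ 0.5651 -0.1653  0.2378] [ 0.5732 -0.16    0.2396]
-0.16 256 [ 0.564  -0.1532  0.2402] [ 0.5691 -0.15    0.2664]
-0.15 854 [ 0.5636 -0.1447  0.2441] [ 0.5718 -0.14    0.27  ]
-0.14 2033 [ 0.5611 -0.1322  0.2439] [ 0.5896 -0.13    0.27  ]
-0.13 3831 [ 0.5655 -0.1267  0.2602] [ 0.5999 -0.12    0.27  ]
-0.12 833 [ 0.562  -0.1128  0.2366] [ 0.579  -0.11    0.2421]
-0.11 1434 [ 0.5633 -0.1065  0.2272] [ 0.5785 -0.1     0.2401]
-0.1 433 [ 0.5612 -0.0942  0.2341] [ 0.5657 -0.09    0.2396]
-0.09 102 [ 0.5624 -0.0894  0.2128] [ 0.5651 -0.0886  0.2286]
```

View pics/m7.png

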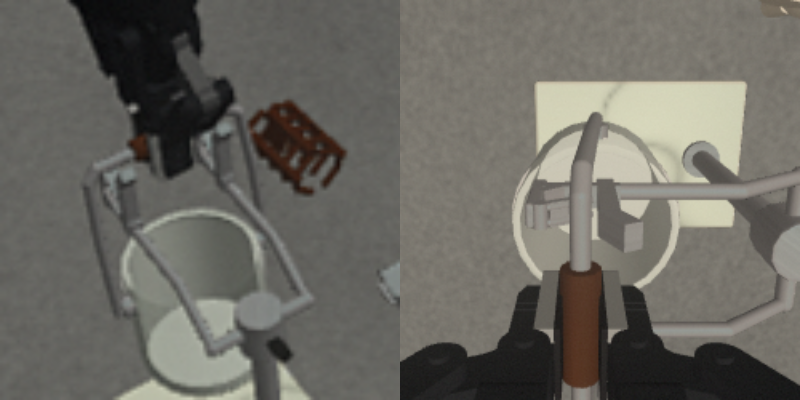

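The wire is between lips and back walls, with the arms outside the prongs and the jar below. Lowering starts now.

```bash
python3 -m handwheel '[[0,0,0.002,0,0,0],[0,0,0.003,0,0,0],[0,0,0.003,0,0,0],[0,0,0.003,0,0,0],[0,0,0.002,0,0,0],[0,0,0.001,0,0,0],[0,0,0,0,0,0],[0,0,0,0,0,0]]'
python3 -m handwheel '[[0,0,0.0005,0,0,0],[0,0,0.0005,0,0,0],[0,0,0.0005,0,0,0],[0,0,0.0005,0,0,0],[0,0,0.0005,0,0,0],[0,0,0.0005,0,0,0],[0,0,0,0,0,0],[0,0,0,0,0,0]]'
```

```text
time: 13.42
ee_pos: [0.5633, -0.138, 0.2205]
tcp_rot: [180.0, 0.0, 93.0]
wrist_force: [0.4, -0.3, -4.3]
opening: 0.0099
time: 14.08
ee_pos: [0.5634, -0.138, 0.2174]
tcp_rot: [180.0, 0.0, 93.0]
wrist_force: [0.4, 0.7, -4.4]
opening: 0.0101
```

```bash
for i in 1 2; do python3 -m handwheel '[[0,0,0.0005,0,0,0],[0,0,0.0005,0,0,0],[0,0,0.0005,0,0,0],[0,0,0.0005,0,0,0],[0,0,0,0,0,0],[0,0,0,0,0,0],[0,0,0,0,0,0],[0,0,0,0,0,0]]'; done
```

```text
time: 14.75
ee_pos: [0.5633, -0.138, 0.2158]
tcp_rot: [180.0, 0.0, 93.0]
wrist_force: [0.4, -0.1, 0.3]
opening: 0.0105
time: 15.42
ee_pos: [0.5634, -0.138, 0.2137]
tcp_rot: [180.0, 0.0, 93.0]
wrist_force: [3.4, 0.4, 4.5]
opening: 0.0099
```

```bash
for i in 1 2; do python3 -m handwheel '[[0,0,0.0005,0,0,0],[0,0,0.0005,0,0,0],[0,0,0.0005,0,0,0],[0,0,0,0,0,0],[0,0,0,0,0,0],[0,0,0,0,0,0],[0,0,0,0,0,0],[0,0,0,0,0,0]]'; done
```

```text
time: 16.08
ee_pos: [0.5638, -0.138, 0.2122]
tcp_rot: [179.9, 0.0, 93.0]
wrist_force: [4.4, 0.6, 5.0]
opening: 0.01
time: 16.75
ee_pos: [0.5641, -0.138, 0.2109]
tcp_rot: [179.9, 0.0, 93.0]
wrist_force: [5.8, 0.1, 5.9]
opening: 0.0106
```

```bash
for i in 1 2; do python3 -m handwheel '[[0,0.0003,0.0005,0,0,0],[0,0.0003,0.0005,0,0,0],[0,0,0.0005,0,0,0],[0,0,0,0,0,0],[0,0,0,0,0,0],[0,0,0,0,0,0],[0,0,0,0,0,0],[0,0,0,0,0,0]]'; done
```

```text
time: 17.42
ee_pos: [0.5647, -0.138, 0.2093]
tcp_rot: [179.9, 0.0, 93.0]
wrist_force: [7.6, -0.0, 5.9]
opening: 0.0105
time: 18.08
ee_pos: [0.5654, -0.1379, 0.2077]
tcp_rot: [179.9, 0.0, 93.0]
wrist_force: [6.9, -0.3, 3.5]
opening: 0.0098
```

```bash
for i in 1 2; do python3 -m handwheel '[[0,0,0.0005,0,0,0],[0,0,0.0005,0,0,0],[0,0,0.0005,0,0,0],[0,0,0,0,0,0],[0,0,0,0,0,0],[0,0,0,0,0,0],[0,0,0,0,0,0],[0,0,0,0,0,0]]'; done
```

```text
time: 18.75
ee_pos: [0.5656, -0.1379, 0.206]
tcp_rot: [179.9, 0.0, 93.0]
wrist_force: [8.1, -0.0, 2.0]
opening: 0.0101
time: 19.42
ee_pos: [0.5641, -0.1379, 0.204]
tcp_rot: [-179.9, -0.0, 93.0]
wrist_force: [0.7, 0.2, -5.2]
opening: 0.01
```

The force snapped back to the weight alone, so the wire is past the keepers. I lower to the seat in small steps.

```bash
for i in 1 2; do python3 -m handwheel '[[0,0,0.0004,0,0,0],[0,0,0.0004,0,0,0],[0,0,0,0,0,0],[0,0,0,0,0,0],[0,0,0,0,0,0],[0,0,0,0,0,0],[0,0,0,0,0,0],[0,0,0,0,0,0]]'; done
```

```text
time: 20.08
ee_pos: [0.5644, -0.1379, 0.2036]
tcp_rot: [-180.0, -0.0, 93.0]
wrist_force: [0.3, -0.8, -4.2]
opening: 0.0098
time: 20.75
ee_pos: [0.5644, -0.1379, 0.2028]
tcp_rot: [180.0, -0.0, 93.0]
wrist_force: [0.0, 0.1, -5.7]
opening: 0.0101
```

```bash
for i in 1 2; do python3 -m handwheel '[[0,0,0.0004,0,0,0],[0,0,0.0004,0,0,0],[0,0,0,0,0,0],[0,0,0,0,0,0],[0,0,0,0,0,0],[0,0,0,0,0,0],[0,0,0,0,0,0],[0,0,0,0,0,0]]'; done
python3 - <<'E'
from h import *
b=grab('wrist','w8.png');a=grab('scene','s8.png')
cv2.imwrite('pics/m8.png',np.hstack([cv2.resize(a['img'][160:240,170:250],(400,400),interpolation=2),cv2.resize(b['img'][110:310,200:400],(400,400))])[:,:,::-1])
E
```

```text
time: 21.42
ee_pos: [0.5644, -0.1379, 0.2022]
tcp_rot: [180.0, 0.0, 93.0]
wrist_force: [-0.2, -0.2, -1.8]
opening: 0.0101
time: 22.08
ee_pos: [0.5646, -0.1379, 0.2019]
tcp_rot: [179.9, 0.0, 93.0]
wrist_force: [-2.5, -0.1, 6.0]
opening: 0.0104
```

View pics/m8.png

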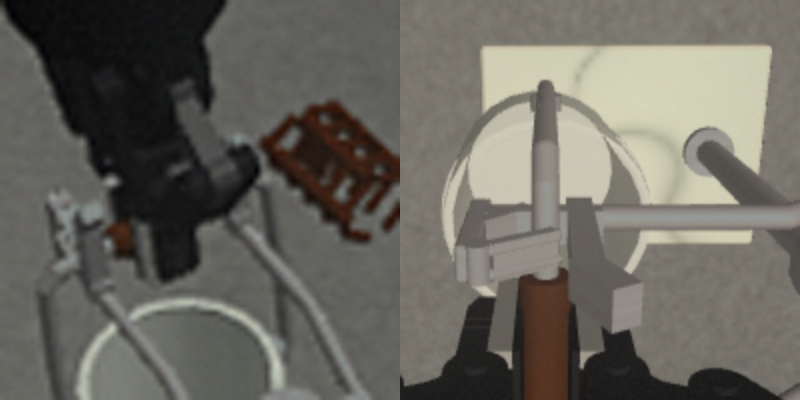

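Hard contact at TCP z = 0.202, and the left keeper shows closed above the wire. I ease off the press, open partly and rise.

```bash
python3 -m handwheel '[[0,0,-0.0003,0,0,0],[0,0,-0.0003,0,0,0],[0,0,0,0,0,0],[0,0,0,0,0,0],[0,0,0,0,0,0],[0,0,0,0,0,0],[0,0,0,0,0,0],[0,0,0,0,0,0]]' - 20
python3 -m handwheel '[[0,0,0,0,0,0],[0,0,0,0,0,0],[0,0,0,0,0,0],[0,0,0,0,0,0],[0,0,0,0,0,0],[0,0,0,0,0,0],[0,0,0,0,0,0],[0,0,0,0,0,0]]' -0.3
python3 -m handwheel '[[0,0,-0.005,0,0,0],[0,0,-0.01,0,0,0],[0,0,-0.015,0,0,0],[0,0,-0.02,0,0,0],[0,0,-0.02,0,0,0],[0,0,-0.02,0,0,0],[0,0,-0.015,0,0,0],[0,0,-0.01,0,0,0]]'
python3 -m handwheel '[[0,-0.01,0,0,0,0],[0,-0.02,0,0,0,0],[0,-0.03,0,0,0,0],[0,-0.03,0,0,0,0],[0,-0.03,0,0,0,0],[0,-0.02,0,0,0,0],[0,-0.01,0,0,0,0],[0,0,0,0,0,0]]'
python3 - <<'E'
from h import *
o=obs();print(o['wrist_force'])
b=grab('wrist','w9.png');a=grab('scene','s9.png');t=grab('top','t9.png')
cv2.imwrite('pics/m9.png',np.vstack([np.hstack([cv2.resize(a['img'][170:270,160:260],(400,400),interpolation=2),cv2.resize(t['img'][150:250,310:410],(400,400),interpolation=2)])])[:,:,::-1])
Z=cloud(a).reshape(-1,3);T2=cloud(t).reshape(-1,3)
for q in(Z,T2):
  for y0,y1 in((-.187,-.172),(-.102,-.088)):
    k=(q[:,2]>.19)&(q[:,2]<.26)&(q[:,0]>.54)&(q[:,0]<.59)&(q[:,1]>y0)&(q[:,1]<y1);print(k.sum(),np.median(q[k],0) if k.any() else '',q[k].max(0) if k.any() else '')
E
```

```text
time: 22.85
ee_pos: [0.5645, -0.1379, 0.2019]
tcp_rot: [180.0, 0.0, 93.0]
wrist_force: [-0.6, 0.1, 5.2]
opening: 0.01
time: 23.52
ee_pos: [0.5644, -0.1379, 0.2018]
tcp_rot: [-180.0, -0.0, 93.0]
wrist_force: [-1.1, 0.3, 0.0]
opening: 0.0298
time: 24.18
ee_pos: [0.5645, -0.1379, 0.3199]
tcp_rot: [179.8, 0.0, 93.0]
wrist_force: [-0.5, -0.6, 0.6]
opening: 0.0304
time: 24.85
ee_pos: [0.4134, -0.1459, 0.3186]
tcp_rot: [179.9, 0.1, 93.0]
wrist_force: [-0.3, -0.4, -0.2]
opening: 0.0299
[-0.28601453 -0.41857293 -0.19043866]
39 [ 0.56831266 -0.17979187  0.20041774] [ 0.57053432 -0.17312403  0.2072376 ]
27 [ 0.56422478 -0.09508     0.20041392] [ 0.56605902 -0.09025768  0.20731625]
25 [ 0.5662705  -0.17708623  0.20364685] [ 0.56844968 -0.17299282  0.20783376]
41 [ 0.56190364 -0.09545817  0.2030403 ] [ 0.56486069 -0.08935085  0.20673233]
```

View pics/m9.png

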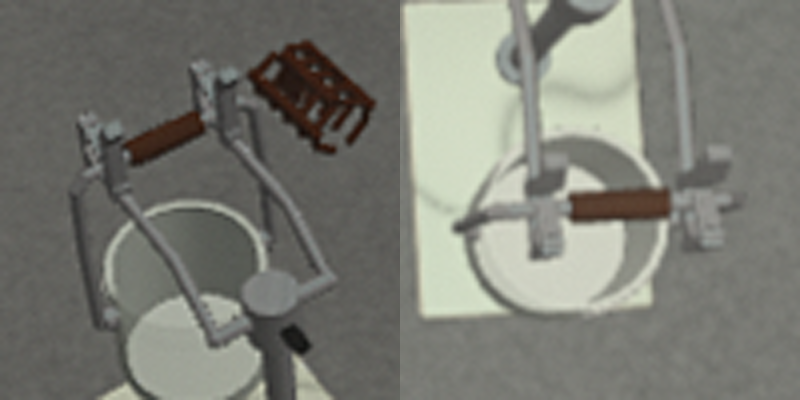

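View pics/w9.png

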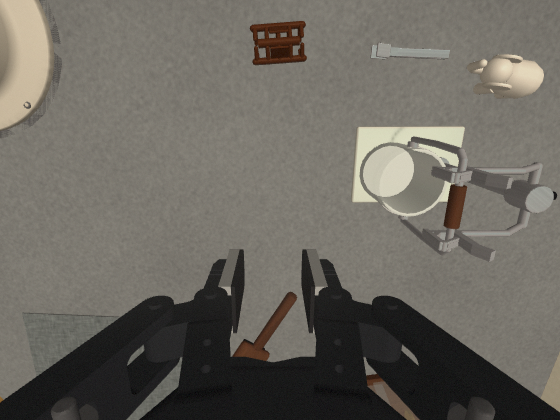

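Both prongs look alike with the wire under the flaps, and nothing else has moved. I'm at 12 pictures, so the last check is numeric: keeper surface profiles against before insertion, and stillness.

```bash
python3 -m handwheel '[[0,0,0,0,0,0],[0,0,0,0,0,0],[0,0,0,0,0,0],[0,0,0,0,0,0],[0,0,0,0,0,0],[0,0,0,0,0,0],[0,0,0,0,0,0],[0,0,0,0,0,0]]'
python3 - <<'E'
from h import *
t2=grab('top','t10.png');s2=grab('scene','s10.png')
for f,c in(('t9',t2),('s9',s2)):
    d=cv2.absdiff(np.load(f'pics/{f}.npz')['img'],c['img']).max(2); r=d[150:280,150:420]; print('motion px>40:',(r>40).sum(), 'max',r.max())
cs,sn=np.cos(np.radians(3.2)),np.sin(np.radians(3.2))
for f in('w6','top1','w9','t10'):
    Z=cloud(dict(np.load(f'pics/{f}.npz'))).reshape(-1,3); X=(Z[:,0]-.565)*cs+(Z[:,1]+.1372)*sn; Y=-(Z[:,0]-.565)*sn+(Z[:,1]+.1372)*cs
    for n,y in(('L',.028),('R',-.028)):
        k=(abs(Y-y)<.0035)&(Z[:,2]>.19)&(Z[:,2]<.25)
        print(f,n,[(x,round(float(np.median(Z[k&(abs(X*1e3-x)<1.5),2])*1e3-204,1))) for x in range(-18,10,3) if (k&(abs(X*1e3-x)<1.5)).sum()>3])
E
```

```text
time: 25.67
ee_pos: [0.4146, -0.1458, 0.3168]
tcp_rot: [180.0, 0.0, 93.0]
wrist_force: [-0.1, 0.2, -0.0]
opening: 0.0298
motion px>40: 0 max 33
motion px>40: 0 max 7Traceback (most recent call last):
  File "<stdin>", line 10, in <module>
TypeError: float expected at most 1 argument, got 2
```

```bash
python3 - <<'E'
from h import *
cs,sn=np.cos(np.radians(3.2)),np.sin(np.radians(3.2))
for f in('w6','top1','w9','t10'):
    Z=cloud(dict(np.load(f'pics/{f}.npz'))).reshape(-1,3); X=(Z[:,0]-.565)*cs+(Z[:,1]+.1372)*sn; Y=-(Z[:,0]-.565)*sn+(Z[:,1]+.1372)*cs
    for n,y in(('L',.028),('R',-.028)):
        k=(abs(Y-y)<.0035)&(Z[:,2]>.19)&(Z[:,2]<.25)
        print(f,n,[(x,int(round(np.median(Z[k&(abs(X*1e3-x)<1.5),2])*1e3-204))) for x in range(-18,10,3) if (k&(abs(X*1e3-x)<1.5)).sum()>3])
E
```

```text
w6 L [(-18, 6), (-15, 17), (-12, 16), (-9, 14), (-6, 12), (-3, 10), (0, 8), (3, 15), (6, 27), (9, 33)]
w6 R [(-18, 6), (-15, 16), (-12, 16), (-9, 13), (-6, -3), (-3, -3), (0, -3), (3, 12), (6, 26), (9, 32)]
top1 L [(-18, 14), (-15, 16), (-12, 15), (-9, 14), (-6, 12), (-3, 10), (0, 8), (3, 7), (6, 24), (9, 31)]
top1 R [(-18, 14), (-15, 16), (-12, 16), (-9, 12), (-6, 12), (-3, 10), (0, 9), (3, 4), (6, 26), (9, 31)]
w9 L [(-18, 5), (-15, 17), (-12, 16), (-9, 14), (-6, 12), (-3, 2), (0, 10), (3, 16), (6, 28), (9, 33)]
w9 R [(-18, 5), (-15, 17), (-12, 15), (-9, 13), (-6, -3), (-3, 1), (0, 9), (3, 15), (6, 27), (9, 32)]
t10 L [(-18, 15), (-15, 17), (-12, 16), (-9, 13), (-6, 11), (-3, 10), (0, 9), (3, 6), (6, 26), (9, 32)]
t10 R [(-18, 15), (-15, 17), (-12, 16), (-9, 13), (-6, 12), (-3, 9), (0, 8), (3, 2), (6, 26), (9, 31)]
```

The top-view keeper profiles match the shut state from before insertion on both sides (+16 sloping to about +8 mm), with the wire centre at about 0.204. Handing in.

```bash
python3 -c "
from workcell import order
print(order.job_done())"
```

```text
the job is handed in; nothing more can be done
None
```

The jar now hangs by its handle from the two-pronged hook, and the job is handed in at about 26 s of the 64 s allowed. I swung the handle upright and carried the jar over. I then pressed the wire past the keepers down to the hard seat, eased off, let go and backed the arm away.

**Last checks:**
- **Wire home:** it is level on both sides at about 204 mm, matching the height I had worked out for the seat.
- **Keepers:** in the top view both flaps lie at the same heights as before insertion, so both are shut above the wire.
- **Jar still:** two pictures taken 0.7 s apart show no motion.
- **Forces:** the arm touches nothing, and the wrist reads about 0 N. The hook saw roughly 10 N besides the jar's weight at most; the limit is 30 N.
- **Other objects:** the claw clip, spring clip and elephant look untouched.

**What did not go perfectly:**
- **Jar moved slightly:** while I swung the handle, the jar slid about 3 mm towards the robot. My forces along the handle reached about 10 N pushing and 3 N pulling.
- **Jar probably lifted early:** at the end of the swing the gripper already carried about the jar's full weight, so the jar was probably a few millimetres off the table before the actual lift.
- **Patchy wrist-camera depth:** a few of its keeper points landed on surfaces beneath the flaps instead, so I relied on the top view.

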